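Pack the bent-bamboo holder and close the box

TASK

The plywood packing box holds two U-shaped bamboo holders and one is still missing: lift the U-shaped holder up off its drying peg and set it down gently, without dropping it, standing on its two legs on the cork pad in the empty half of the box. Then push the hinged lid down until it is fully closed. Leave the round hoop hanging on its peg, and leave the holder already in the box and the other things on the bench where they are.

Things in the scene. Friction and masses are not known exactly. Their poses are not given: they have to be found in the camera images.
- holder: The holder to pack: inverted U of pale bamboo board 7 mm thick, 70 mm long (own x, the open tunnel), 54 mm wide outside (own y), 90 mm high: two flat legs 63 mm high, a half-round bend on top; about 90 g. Origin: centre of the underside, midway between the feet. It starts hanging astride a peg (its x along the peg), feet 51 mm above the bench.
- stand_u: Fixed dark wooden stand that carries the holder: base 130 x 90 x 14 mm, post 30 mm wide and 150 mm high at x = +55 mm, round 18 mm peg from it towards the stand's -x, axis 125 mm high, ending at x = -50 mm in a 28 mm cap 6 mm thick that keeps things from sliding off. Origin: under the base, below the peg's middle.
- peg_mid (a point): Top of the holder's peg at mid-length, where the holder hangs (134 mm above the bench).
- hoop: Round bamboo hoop, 90 mm outside diameter, 60 mm long, board 7 mm, hanging on the neighbouring stand of the same kind; to be left alone. Origin: the lowest point of its rim, at mid-length.
- stand_hoop: The neighbouring fixed stand, the same as stand_u, which carries the hoop. Origin: centre under its base.
- case: Fixed open plywood packing box, 150 mm (own x) x 240 mm (own y) x 112 mm high outside, walls and floor 7 mm; a 6 mm divider wall in the plane y = 0, its top 65 mm above the bench, makes two halves of 136 x 110 mm inside. Hinge along the +x rim (the far side). Origin: centre of the underside.
- case_rim (a point): Centre of the box's mouth, 112 mm above the bench.
- pad: Cork pad 100 x 100 x 4 mm fixed on the floor of the empty half of the box (either half), centred in it; origin: centre of its underside, 7 mm above the bench; axes as the box's.
- packed: Holder of the same form and size already standing in the other half of the box, not on a pad; to be left alone. Origin: centre of its underside.
- lid (a joint): Lid angle, rad: 0 = closed flat on the rim, about 1.6 = upright, as at the start. Stiff hinge: the lid stays where it is left and must be pushed all the way down (about 4 N near the free edge). A plain plywood board, 152 mm from hinge to free edge, 244 mm wide, 8 mm thick, no handle (a small brass plate on the edge is only for looks).
- lid_hinge (a point): On the hinge axis (which runs along the box's y), middle of the lid, 112.5 mm above the bench, on the underside of the closed lid.
- lid_edge (a point): Middle of the lid's free edge on its outer (upper when closed) face.
- sanding_block: Sanding block 110 x 65 x 34 mm, a bystander; origin under its centre.
- brush: Brush lying on the bench, a bystander.
- glue: White bottle 56 mm diameter, 130 mm high, a bystander; origin under its centre.
- sleeve: Upright abrasive sleeve (tube) 68 mm diameter, 90 mm high, a bystander; origin under its centre.
- blank: Larger raw bent arch, 80 x 90 x 100 mm, standing on the bench, a bystander; origin under its centre.
- mallet: Hammer lying on the bench, a bystander.
- wax: Jar 70 mm diameter, 70 mm high, a bystander; origin under its centre.
Mind the look-alikes: they are no part of the job. Leave any turquoise look-alike of the holder alone.

How it is judged (in metres and radians):
On the way:
1. the holder stands upright on the cork pad, let go, with the lid still open (x of holder in the frame of pad between -0.035 and 0.035 m and y of holder in the frame of pad between -0.035 and 0.035 m and z of holder in the frame of pad below 0.012 m and angle between holder's own z axis and vertical below 0.12 rad and value of joint lid above 1 rad and contact force between the fingers and holder below 0.05 N and linear speed of holder below 0.03 m/s), for 0.2 s.
At the end, for the whole second after the job is handed in: Holder at rest, upright within 0.12 rad on the cork pad, within 35 mm of its centre along each axis, its feet under 12 mm above the pad's underside; lid below 0.04 rad; packed holder upright, within 30 mm of its start; hoop and bystanders within 40 mm of theirs (x of holder in the frame of pad between -0.035 and 0.035 m and y of holder in the frame of pad between -0.035 and 0.035 m and z of holder in the frame of pad below 0.012 m and angle between each of holder, packed's own z axis and vertical below 0.12 rad and value of joint lid below 0.04 rad and linear speed of holder below 0.02 m/s and distance of packed from where it was at the start of the episode below 0.03 m and distance of each of hoop, sanding_block, brush, glue, sleeve, blank, mallet, wax from where it was at the start of the episode below 0.04 m); the robot touches nothing.
It fails at once if the holder is dropped or flung (faster than 0.8 m/s without being touched by the fingers) (linear speed of holder above 0.8 m/s and contact force between the fingers and holder below 0.05 N).
It fails at once if the hoop, the packed holder or a bystander is moved by more than 60 mm (distance of any of sanding_block, brush, glue, sleeve, blank, mallet, wax, hoop, packed from where it was at the start of the episode above 0.06 m).
It also fails if it takes over 64 s, if anything falls off the work surface, if the arm or the gripper's body presses on something with over 40 N, if the wrist force passes 120 N, or if a joint passes its speed limit or range.

ROBOT

A 6-joint arm with a two-finger parallel gripper is mounted at the origin on the work surface. World frame = base frame: x ahead of the robot, y to its left, z up, the work surface at z = 0. Lengths are in mm, angles in rad, forces in N, time in s.
With the tool pointing down it reaches from about 350 to 975 mm from the base axis. Payload 7.1 kg.
Tool frame: the origin (TCP) lies at the centre of the arm's flange, where the gripper is bolted on; the fingertips stand 182 mm ahead of it and the grasp point (between the pads) lies 163 mm ahead of it; x points along the fingers, y is the direction in which the jaws open and shut, and the axes are right-handed (so a half turn about x gives the same grasp; the last joint's range is limited). The gripper opens to 88 mm and grips with 3 to 60 N. Pads are 20 mm wide; open, the fingers measure 115 mm over their backs; the gripper's body (75 mm by 178 mm) begins 61 mm behind the grasp point.
Start: joints at [-1.253, 0.423, 1.63, -0, 1.089, -0.019], TCP at [206.56, -589.864, 404.675] pointing down, gripper open.
Joint ranges: [-3, 3], [-0.9, 2.11], [0.09, 2.58], [-1.31, 4.45], [0.11, 2.69], [-2.54, 2.54]. Speed limits (rad/s): [2.39, 2.39, 3.01, 3.14, 3.14, 3.14].

INTERFACE

Orientations are given as a rotation vector (axis times angle).
In Python, from workcell import readout, viewer, workorder, models gives the robot as it stands. The module is installed in compiled form; this text tells all that it offers.
- The arm moves only by the tool apply_moves, never from a script. Its argument "commands" is a list that holds one entry, the list of rows, each a list of 4 numbers: the shift along the world's x, y, z in m, then the turn about the world's z in rad. A call has 1 to 8 rows; each row is the pose to reach, as a shift and turn from the pose commanded when the call began; what a row does not reach only later rows make up. A row lasts 1/8 s, in which the tool goes at most 62.5 mm and 10.7 degrees, less where a joint would pass 70% of its speed; a pose out of reach is approached as far as the arm can. A call with a gripper value outside its range is refused whole. "gripper" is the finger opening in m, from 0 to 0.0878, set as the call begins (left out, the last holds). The fingers move at their own pace and stop on an object; the grip force is fixed at half the most. Time passes only in rows, so rows that repeat a pose let the fingers close. It gives the time, the measured TCP pose, the force and the opening at its end, in the units of the state.
- readout.get_obs(): the state, without advancing time (a new reading comes with each control period).
- viewer.get_image(name): name is "scene" or "top" or "wrist"; returns a dict with "color" (384x512x3 uint8, red, green, blue), "vertical_fov" (degrees; the focal length in pixels is half the picture's height over the tangent of half this angle, whatever the lens; pixels are square), "cx", "cy" (the principal point, pixels), "D" ([k1, k2, p1, p2, k3] as OpenCV has them; the pictures are not rectified), "rvec" (rotation vector, rad) and "tvec" (3), from world to camera coordinates, as OpenCV has them. Camera axes: x right, y down, z forward; pixel columns grow to the right and rows downward; lengths in mm; the calibration is good to about 2 mm. A picture is of the moment at which its call begins. There is no depth.
- workorder.close_job(): hands the job in, once; it reports no verdict.
Trained networks look in the newest picture that a camera, given by its name, has taken for a name from the list of things; names that differ only in an ending like _2 or _b are one class to them, and where a whole thing is asked for, a point or a joint stands for the part that bears it (a point fixed in the world has none). Each returns a list of dicts, best first, with "conf" (0 to 1); they miss things now and then, are a little off and sometimes report something else, mostly with a low value. They report only what shows in the picture. A call takes as long as a camera call. They do not tell look-alikes from the thing itself.
- models.search_frame(camera, label): "position" ([x, y, z] in mm, in world coordinates, good to about 4 mm: the middle of the surface that is visible of it).
- models.place_of(camera, label): "position" ([x, y, z] in mm, in world coordinates, good to about 4 mm: a listed point, or the origin of a listed thing).
The state is a dict: "t": time; "qpos": joint angles; "qvel": joint speeds; "joint_torque": joint torques, N m; "ee_pos": TCP position; "orientation": TCP orientation; "ft_force": force on the tool from outside, world axes, zero at the start; "moment": the same for the moment, N m; "width": finger opening in mm.
Only numpy, scipy, OpenCV 4.12 (cv2) and the standard library are available. Lean on these libraries where they do the work, as an engineer would, in place of code of your own. Each camera call takes 0.05 s, during which the arm holds its last target.

## Working session

There is one attempt and no reset: what is moved stays moved. The work goes in short steps, Python scripts to look and compute and a tool call to move; the robot and the scene stay as the last step left them, time stands still between calls to the robot, and variables do not carry over. Pictures are saved under pics/ and viewed, and the job is handed in when it is done.

Besides the shell and the picture viewer there is one more tool, called after "Request:" as name(argument=value, ...) on one line, values as JSON. apply_moves: Moves the arm, as the interface text tells. Its arguments: {"type":"object","properties":{"commands":{"type":"array","items":{"type":"array","items":{"type":"array","items":{"type":"number"}}}},"gripper":{"type":"number"}},"required":["commands"]}

```bash
mkdir -p pics; cat > h.py <<'E'
import numpy as np, cv2, json
from workcell import readout, viewer, workorder, models
def cam(n):
    im=viewer.get_image(n); c=im["color"]
    f=c.shape[0]/2/np.tan(np.radians(im["vertical_fov"])/2)
    K=np.array([[f,0,im["cx"]],[0,f,im["cy"]],[0,0,1.]])
    return c,K,np.array(im["D"],float),np.array(im["rvec"],float),np.array(im["tvec"],float)
def save(c,p,s=1.5,crop=None):
    if crop: x0,y0,x1,y1=crop; c=c[y0:y1,x0:x1]
    cv2.imwrite(p,cv2.resize(c[:,:,::-1],None,fx=s,fy=s,interpolation=cv2.INTER_CUBIC))
def proj(C,P): return cv2.projectPoints(np.array(P,float).reshape(-1,3),C[3],C[4],C[1],C[2])[0].reshape(-1,2)
def onplane(C,px,z):
    u=cv2.undistortPoints(np.array(px,float).reshape(-1,1,2),C[1],C[2]).reshape(-1,2)
    R=cv2.Rodrigues(C[3])[0]; o=-R.T@C[4].ravel()
    d=np.c_[u,np.ones(len(u))]@R
    return o+d*((z-o[2])/d[:,2])[:,None]
E
python3 - <<'E'
from h import *
for n in ["scene","top","wrist"]:
    C=cam(n); save(C[0],f"pics/{n}0.png")
    for l in ["holder","stand_u","peg_mid","case","case_rim","pad","packed","lid_hinge","lid_edge","hoop","blank","stand_hoop","glue","wax","sleeve"]:
        r=models.place_of(n,l)
        print(n,l,[(np.round(q["position"]).tolist(),round(q["conf"],2)) for q in r[:3]], [np.round(proj(C,q["position"])[0]).tolist() for q in r[:3]])
print(readout.get_obs())
E
```

```text
scene holder [([647.0, -126.0, 4.0], 0.85), ([484.0, 104.0, 53.0], 0.77), ([630.0, 406.0, -1.0], 0.67)] [[243.0, 276.0], [286.0, 182.0], [396.0, 185.0]]
scene stand_u [([481.0, 102.0, 1.0], 0.93)] [[284.0, 191.0]]
scene peg_mid [([480.0, 109.0, 134.0], 0.73), ([362.0, -24.0, 3.0], 0.37)] [[289.0, 163.0], [227.0, 179.0]]
scene case [([487.0, -203.0, 0.0], 0.67)] [[189.0, 241.0]]
scene case_rim [([487.0, -204.0, 110.0], 0.77), ([487.0, -205.0, 0.0], 0.72)] [[182.0, 222.0], [189.0, 241.0]]
scene pad [([486.0, -203.0, -1.0], 0.6)] [[189.0, 241.0]]
scene packed [] []
scene lid_hinge [([564.0, -207.0, 111.0], 0.73)] [[194.0, 248.0]]
scene lid_edge [([567.0, -206.0, 265.0], 0.86)] [[183.0, 218.0]]
scene hoop [([496.0, 294.0, 51.0], 0.55)] [[343.0, 158.0]]
scene blank [([493.0, 449.0, -4.0], 0.9), ([562.0, -202.0, 113.0], 0.26)] [[378.0, 148.0], [195.0, 246.0]]
scene stand_hoop [([492.0, 292.0, -2.0], 0.94)] [[338.0, 168.0]]
scene glue [([492.0, 291.0, -0.0], 0.72), ([720.0, 211.0, 3.0], 0.61)] [[338.0, 168.0], [365.0, 238.0]]
scene wax [([664.0, -349.0, 2.0], 0.6), ([722.0, 210.0, 1.0], 0.1
[... 1628 characters left out ...]
[]
wrist glue [] []
wrist wax [] []
wrist sleeve [] []
{'t': 2.4, 'qpos': array([-1.25299484e+00,  4.23119722e-01,  1.62991003e+00,  3.29313263e-07,
        1.08860438e+00, -1.89858342e-02]), 'qvel': array([ 0.00085804,  0.00092412,  0.00061734, -0.00021133, -0.00137936,
       -0.00118969]), 'joint_torque': array([ 1.36141210e-05, -5.44566286e+01, -2.74040419e+01,  6.43708929e-02,
        1.68659660e-02, -2.81217967e-05]), 'ee_pos': array([ 206.56247371, -589.85986686,  404.65878969]), 'orientation': array([ 2.03878078,  0.34664341, -2.03879295]), 'ft_force': array([ 0.57394579, -0.84542927, -0.2376655 ]), 'moment': array([-0.01437871, -0.03794521, -0.03398254]), 'width': 87.78070799234192}
```

View pics/scene0.png

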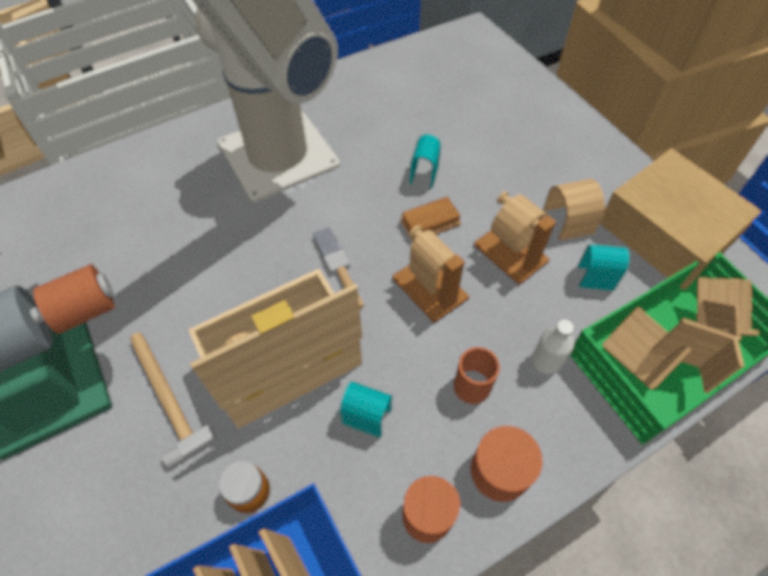

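View pics/top0.png

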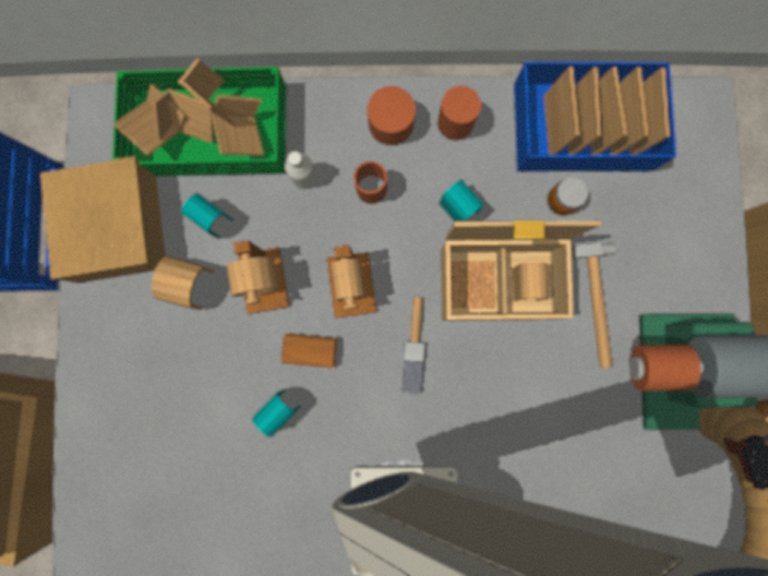

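Three "holder" candidates on the bench at top pixels (306,137), (143,146) and near (182,275) are turquoise look-alikes. The pale bamboo arch astride a peg at (233,188) fits. Its neighbour at (171,186) is the hoop. I'll confirm this in an enlarged crop.

```bash
python3 - <<'E'
from h import *
C=cam("top"); save(C[0],"pics/top_crop.png",4,(110,140,260,215)); save(C[0],"pics/box_crop.png",6,(285,140,410,220))
S=cam("scene"); save(S[0],"pics/sc_crop.png",5,(250,110,380,220))
R=cv2.Rodrigues(readout.get_obs()["orientation"])[0]; print(R.round(3))
E
```

```text
[[-0.     0.33  -0.944]
 [ 0.    -0.944 -0.33 ]
 [-1.    -0.    -0.   ]]
```

View pics/top_crop.png

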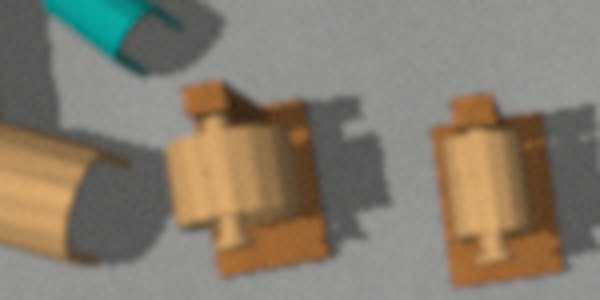

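View pics/box_crop.png

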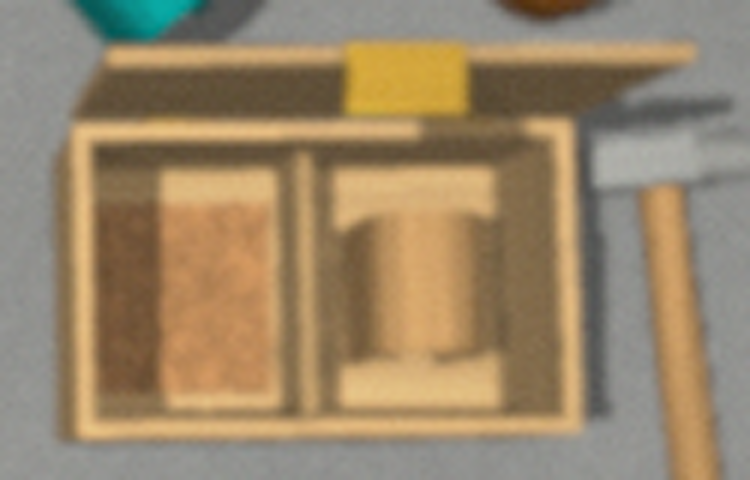

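View pics/sc_crop.png

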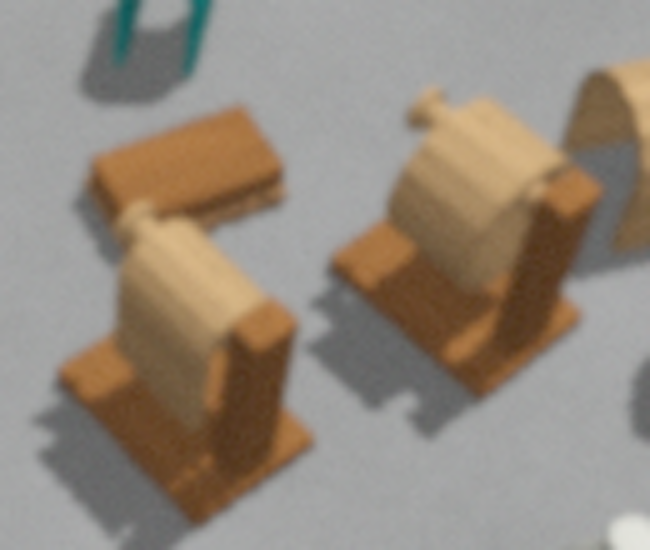

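The crop confirms it. The bamboo U on the right-hand stand (crop (485,180), top (231,185)) is the holder, the wider full round piece at crop (240,175) is the hoop, and the +y half of the box with the pad is empty. Next I'll measure the yaws.

```bash
python3 - <<'E'
from h import *
C=cam("top")
f=lambda p:(np.array(p,float)/4)+[110,140]
g=onplane(C,[f(q) for q in [(435,130),(455,287),(565,268),(545,113)]],14); print(g.round())
a=lambda u,v:np.degrees(np.arctan2(*(v-u)[:2][::-1]))
print("base x yaw",a(g[1],g[0]),a(g[2],g[3]), "y edge",a(g[2],g[1])-90,a(g[3],g[0])-90, "ctr",g.mean(0))
p=onplane(C,[f((472,105))],150)[0]; q=onplane(C,[f((492,256))],128)[0]; print(p,q,a(q,p))
h=lambda p:(np.array(p,float)/6)+[285,140]
b=onplane(C,[h(x) for x in [(75,125),(75,437),(582,432),(575,120)]],112); print(b.round(), "ctr",b.mean(0).round(1),a(b[1],b[0]),a(b[2],b[3]),a(b[2],b[1])-90,a(b[3],b[0])-90)
d=onplane(C,[h((303,150)),h((311,412))],65);print("div",d.round(),a(d[1],d[0]))
P=onplane(C,[h((280,168)),h((280,408))],11);print(P.round())
E
```

```text
[[539. 155.  14.]
 [415. 139.  14.]
 [430.  53.  14.]
 [552.  68.  14.]]
base x yaw 7.28381067498977 7.02504988545093 y edge 9.4010760569778 8.340847505500022 ctr [484.24397132 103.35414803  14.        ]
[537.85820811 113.04778152 150.        ] [433.91908423 100.99376325 128.        ] 6.6151495794449335
[[ 558.  -84.  112.]
 [ 408.  -82.  112.]
 [ 409. -324.  112.]
 [ 559. -325.  112.]] ctr [ 483.3 -203.7  112. ] -0.9036704588844383 -0.6701361335380019 0.08961251932626624 0.20435380764716626
div [[ 552. -203.   65.]
 [ 421. -204.   65.]] 0.35930368147596864
[[ 551. -202.   11.]
 [ 425. -200.   11.]]
```

Request:
apply_moves(commands=[[[0.02, 0.05, 0, -0.02], [0.04, 0.1, 0, -0.04], [0.06, 0.15, 0, -0.06], [0.08, 0.2, 0, -0.08], [0.1, 0.25, 0, -0.1], [0.12, 0.3, 0, -0.12], [0.14, 0.35, 0, -0.14], [0.16, 0.4, 0, -0.16]]], gripper=0.0878)

```text
t: 3.55
ee_pos: [366.9, -188.3, 405.1]
orientation: [2.13, 0.187, -2.128]
ft_force: [1.1, -0.5, 0.3]
width: 88.0
```

Request:
apply_moves(commands=[[[0.02, 0.05, 0, -0.01], [0.04, 0.1, 0, -0.02], [0.06, 0.15, 0, -0.03], [0.08, 0.2, 0, -0.04], [0.1, 0.25, 0, -0.05], [0.119, 0.295, 0, -0.05], [0.119, 0.295, 0, -0.05], [0.119, 0.295, 0, -0.05]]])

```text
t: 4.55
ee_pos: [485.1, 104.9, 404.4]
orientation: [2.154, 0.137, -2.156]
ft_force: [0.0, 0.4, -0.4]
width: 88.0
```

```bash
python3 - <<'E'
from h import *
C=cam("wrist"); save(C[0],"pics/w1.png")
for l in ["holder","peg_mid","stand_u"]:
  for n in ["wrist","top"]:
    print(n,l,[(np.round(q["position"]).tolist(),round(q["conf"],2)) for q in models.place_of(n,l)])
o=readout.get_obs(); print(o); print(cv2.Rodrigues(o["orientation"])[0].round(3))
E
```

```text
wrist holder [([486.0, 106.0, 49.0], 0.94), ([224.0, 254.0, 1.0], 0.86)]
top holder [([487.0, 105.0, 54.0], 0.71), ([656.0, -124.0, 1.0], 0.69), ([225.0, 258.0, 1.0], 0.6)]
wrist peg_mid [([496.0, 291.0, -1.0], 0.62), ([359.0, -28.0, -0.0], 0.48)]
top peg_mid [([484.0, 106.0, 134.0], 0.63)]
wrist stand_u []
top stand_u [([482.0, 105.0, -1.0], 0.73)]
{'t': 4.9, 'qpos': array([ 1.87894922e-01,  2.34211035e-01,  1.90871234e+00, -3.68768392e-05,
        9.98592827e-01,  1.63316056e+00]), 'qvel': array([ 0.00407327,  0.00271141, -0.00255383,  0.00233939,  0.00010069,
        0.00025401]), 'joint_torque': array([-1.06328135e-02, -4.08315682e+01, -2.54991603e+01,  8.00755952e-03,
       -7.09562260e-02, -2.53836290e-03]), 'ee_pos': array([485.45254325, 104.41203718, 404.78854755]), 'orientation': array([ 2.15663386,  0.13553317, -2.1564616 ]), 'ft_force': array([-0.15607852, -1.19398419,  0.8405835 ]), 'moment': array([ 0.02273145, -0.06240584,  0.02409312]), 'width': 87.8978362840293}
[[ 0.     0.125 -0.992]
 [-0.    -0.992 -0.125]
 [-1.     0.    -0.   ]]
```

View pics/w1.png

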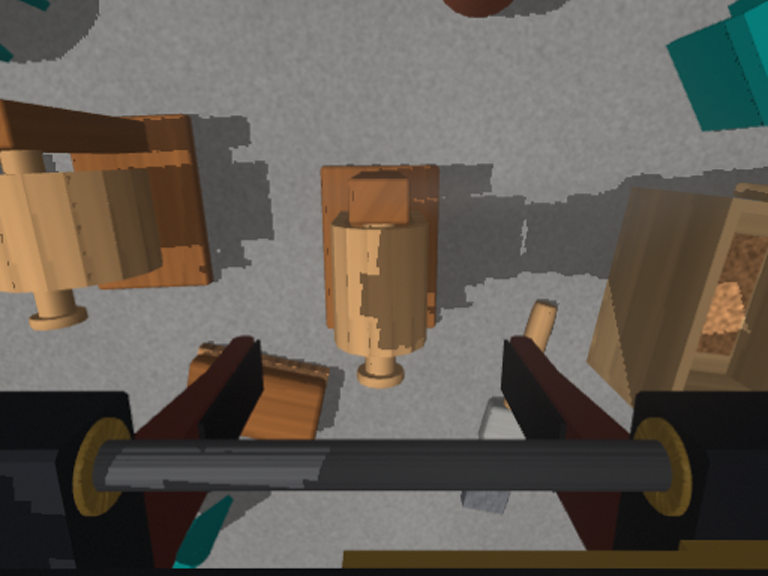

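The wrist view shows the holder at (380,285), square to the fingers and centred between them (fingertips at x≈262 and 503). I'm descending to straddle the legs.

Request:
apply_moves(commands=[[[0, 0, -0.035, 0], [0, 0.001, -0.07, 0], [0, 0.001, -0.1, 0], [0, 0.001, -0.12, 0], [0, 0.001, -0.135, 0], [0, 0.001, -0.135, 0]]])

```text
t: 5.65
ee_pos: [485.3, 105.9, 269.0]
orientation: [2.154, 0.136, -2.158]
ft_force: [0.4, 0.2, 0.1]
width: 88.3
```

```bash
python3 - <<'E'
from h import *
C=cam("wrist"); save(C[0],"pics/w2.png")
o=readout.get_obs(); print(o["ee_pos"],o["ft_force"],o["width"])
E
```

```text
[485.65298614 106.01483338 269.67950542] [ 0.25986153 -0.7008682   0.07317609] 88.13066241478968
```

View pics/w2.png

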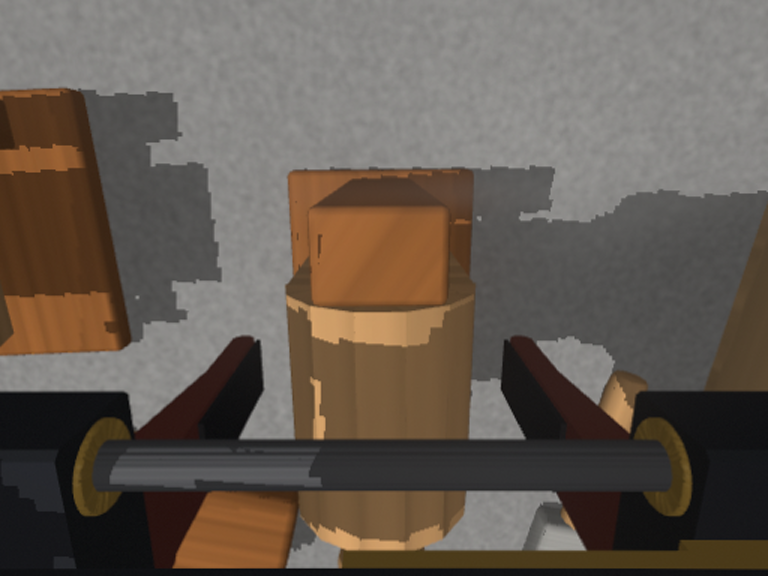

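The holder is centred between the fingers (x≈290–470 at the top, fingers at 262 and 503). I'm closing and then lifting a little.

Request:
apply_moves(commands=[[[0, 0, 0, 0], [0, 0, 0, 0], [0, 0, 0, 0], [0, 0, 0, 0], [0, 0, 0, 0], [0, 0, 0, 0]]], gripper=0.045)

```text
t: 6.45
ee_pos: [485.7, 106.2, 269.9]
orientation: [2.156, 0.137, -2.155]
ft_force: [-0.8, -0.6, 5.4]
width: 53.7
```

Request:
apply_moves(commands=[[[0, 0, 0.01, 0], [0, 0, 0.03, 0], [0, 0, 0.055, 0], [0, 0, 0.085, 0], [0, 0, 0.11, 0], [0, 0, 0.13, 0], [0, 0, 0.14, 0], [0, 0, 0.14, 0]]])

```text
t: 7.45
ee_pos: [485.5, 106.1, 410.1]
orientation: [2.157, 0.137, -2.155]
ft_force: [0.0, -0.2, -0.6]
width: 53.7
```

```bash
python3 - <<'E'
from h import *
C=cam("wrist"); save(C[0],"pics/w3.png"); S=cam("scene"); save(S[0],"pics/s3.png",4,(200,60,380,200))
print([(q["position"],q["conf"]) for q in models.place_of("scene","holder")])
o=readout.get_obs(); print(o["ee_pos"],o["ft_force"],o["width"])
E
```

```text
[([629.4, 404.8, 0.5], 0.9), ([483.3, 103.4, 189.8], 0.77), ([644.8, -121.5, 0.5], 0.7), ([228.4, 257.9, -3.3], 0.57)]
[485.2617451  106.06883552 408.84963278] [ 0.53869101  0.19276641 -1.4494112 ] 54.22273215864981
```

View pics/w3.png

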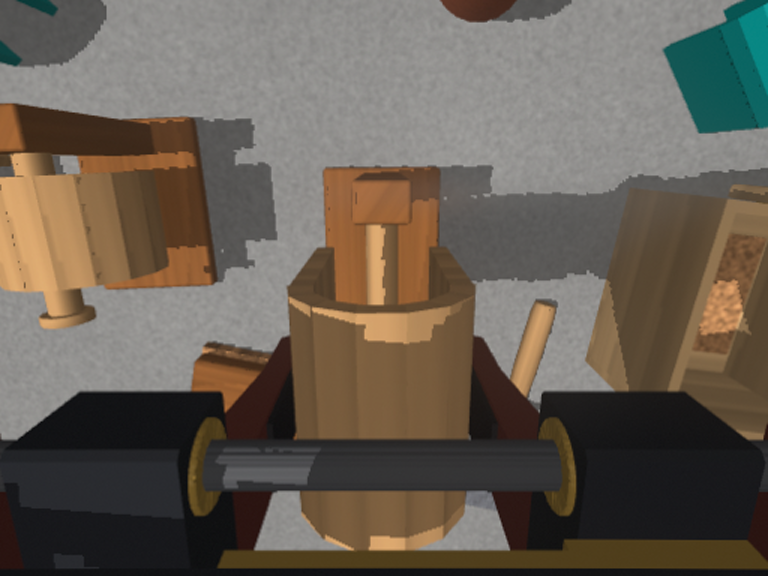

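View pics/s3.png

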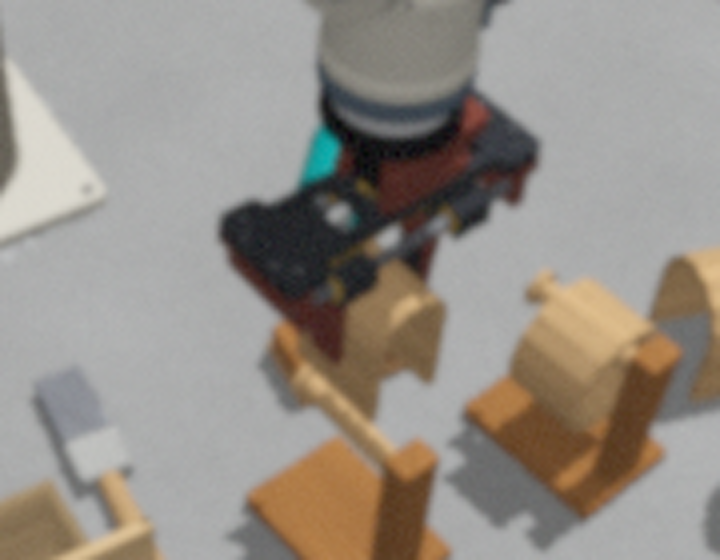

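The holder is gripped (54 mm) and clear of the peg. Next I'm carrying it over the empty half.

Request:
apply_moves(commands=[[[0, -0.03, 0, -0.016], [0, -0.07, 0, -0.032], [0, -0.11, 0, -0.048], [0, -0.15, 0, -0.064], [0, -0.19, 0, -0.08], [-0.001, -0.225, 0, -0.1], [-0.001, -0.2505, 0, -0.126], [-0.001, -0.2505, 0, -0.126]]])

```text
t: 8.6
ee_pos: [484.4, -145.6, 408.8]
orientation: [-2.219, 0.001, 2.222]
ft_force: [0.0, 0.1, -0.8]
width: 53.7
```

```bash
python3 - <<'E'
from h import *
C=cam("wrist"); save(C[0],"pics/w4.png"); S=cam("top"); save(S[0],"pics/t4.png",5,(270,130,420,240))
for n in ["wrist","top"]:
  for l in ["holder","pad","packed","case_rim","case","lid_hinge"]: print(n,l,[(np.round(q["position"],1).tolist(),round(q["conf"],2)) for q in models.place_of(n,l)][:3])
o=readout.get_obs(); print(o["ee_pos"],o["ft_force"],o["width"],cv2.Rodrigues(o["orientation"])[0].round(3))
E
```

```text
wrist holder [([485.6, -144.7, 190.1], 0.76), ([650.2, -124.8, -1.9], 0.73)]
wrist pad [([483.4, -146.4, 3.5], 0.67)]
wrist packed [([483.9, -260.9, 5.8], 0.76)]
wrist case_rim [([481.3, -204.6, 111.3], 0.86)]
wrist case []
wrist lid_hinge []
top holder [([225.6, 256.6, 0.2], 0.84), ([654.6, -124.4, -1.2], 0.68)]
top pad [([487.0, -143.9, -0.1], 0.75), ([693.3, 66.9, -3.4], 0.59)]
top packed [([485.2, -264.4, 6.2], 0.6)]
top case_rim [([487.9, -199.0, 114.3], 0.85)]
top case [([485.4, -201.1, -0.2], 0.77)]
top lid_hinge []
[ 484.56646812 -144.25372988  409.72647072] [ 0.24437825 -1.06549431 -0.59331377] 53.84694149659354 [[ 0.     0.001 -1.   ]
 [-0.    -1.    -0.001]
 [-1.     0.    -0.   ]]
```

View pics/w4.png

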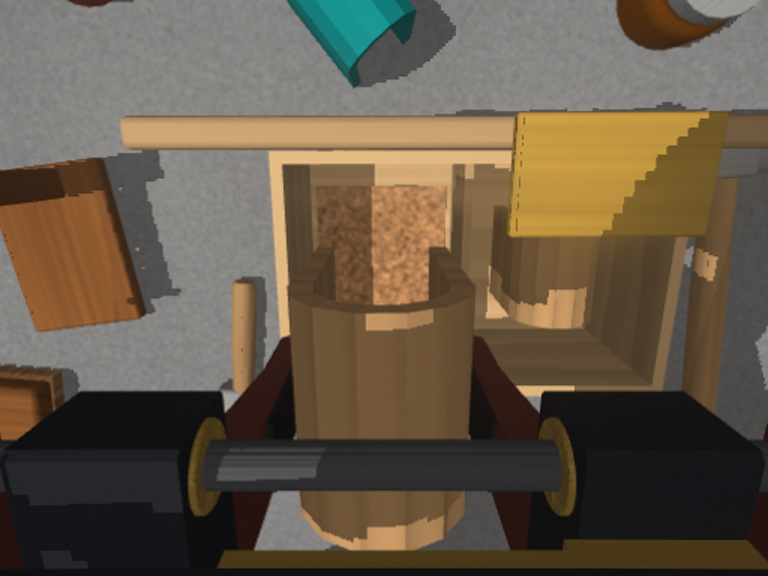

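View pics/t4.png

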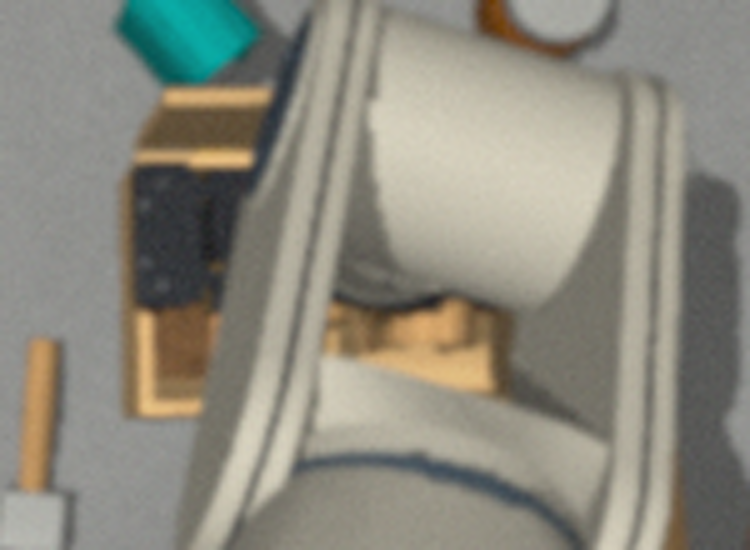

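```bash
python3 - <<'E'
from h import *
W=cam("wrist"); print("wristcam",-cv2.Rodrigues(W[3])[0].T@W[4].ravel())
C=cam("top")
for z in (420,470,510,560): print(z,onplane(C,[(270+330/5,130),(270+650/5,130+75/5)],z).round())
S=cam("scene"); save(S[0],"pics/s4.png",3,(90,60,340,260))
for l in ["lid_edge","lid_hinge"]: print(l,models.place_of("scene",l)[:2])
E
```

```text
wristcam [ 557.04416497 -144.08673441  389.77542829]
420 [[ 568. -131.  420.]
 [ 537. -260.  420.]]
470 [[ 555. -120.  470.]
 [ 526. -240.  470.]]
510 [[ 545. -111.  510.]
 [ 517. -225.  510.]]
560 [[ 532. -100.  560.]
 [ 507. -205.  560.]]
lid_edge [{'position': [571.2, -204.3, 263.4], 'conf': 0.84}]
lid_hinge [{'position': [561.5, -206.1, 117.8], 'conf': 0.91}]
```

View pics/s4.png

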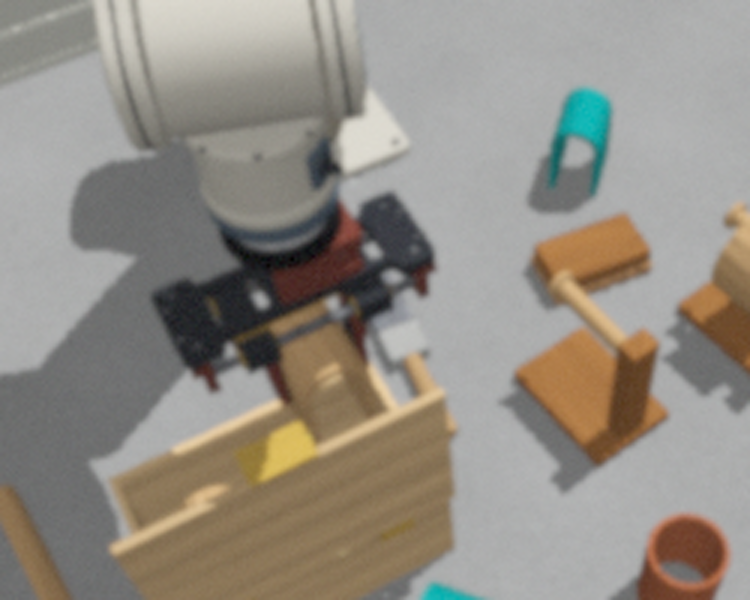

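The lid and box clear the gripper, and the wrist camera has no body in the way. I'm descending to about 15 mm above the pad, then touching down slowly.

Request:
apply_moves(commands=[[[-0.002, 0, -0.03, 0], [-0.004, 0, -0.06, 0], [-0.004, 0, -0.09, 0], [-0.004, 0, -0.12, 0], [-0.004, 0, -0.145, 0], [-0.004, 0, -0.16, 0], [-0.004, 0, -0.165, 0], [-0.004, 0, -0.165, 0]]])

```text
t: 10.55
ee_pos: [480.8, -144.4, 244.9]
orientation: [2.221, 0.001, -2.221]
ft_force: [0.2, 0.8, -0.9]
width: 54.1
```

Request:
apply_moves(commands=[[[0, 0, -0.004, 0], [0, 0, -0.008, 0], [0, 0, -0.011, 0], [0, 0, -0.0125, 0], [0, 0, -0.0135, 0], [0, 0, -0.0135, 0]]])

```text
t: 11.3
ee_pos: [480.6, -144.4, 231.1]
orientation: [2.221, 0.001, -2.221]
ft_force: [0.5, 0.4, -0.1]
width: 54.0
```

```bash
python3 - <<'E'
from h import *
W=cam("wrist"); save(W[0],"pics/w5.png")
S=cam("scene"); save(S[0],"pics/s5.png",4,(100,130,260,280))
o=readout.get_obs(); print(o["ee_pos"],o["ft_force"],o["width"])
E
```

```text
[ 480.59460943 -144.39042566  231.20821976] [ 0.28353457 -0.57648265 -0.68286244] 54.301834515424645
```

View pics/w5.png

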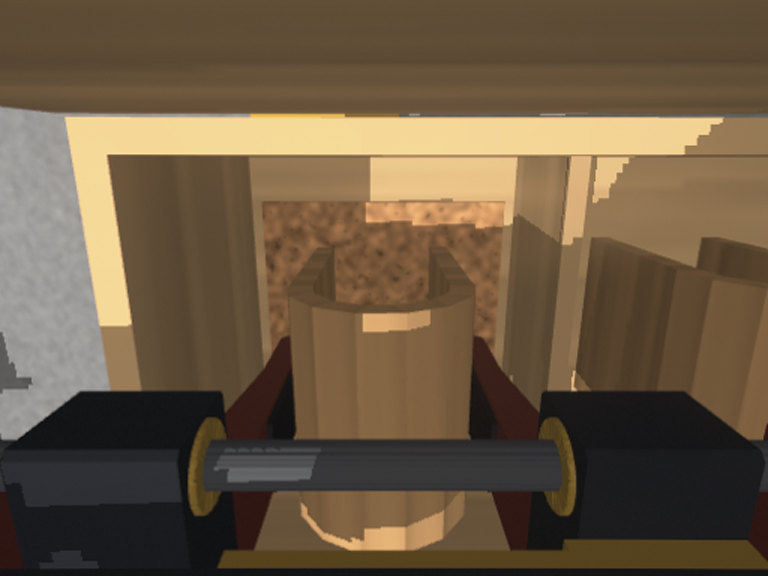

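View pics/s5.png

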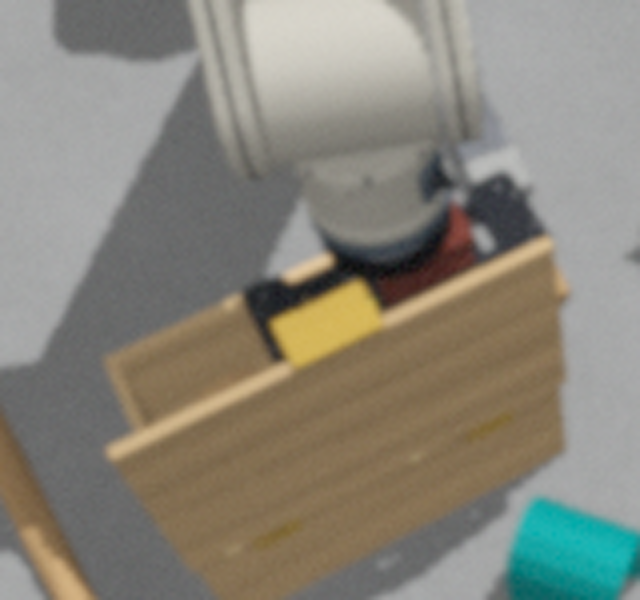

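The feet are just above the pad and centred (pad x 263–505, holder 290–474). I'll lower the last couple of millimetres while watching the force.

Request:
apply_moves(commands=[[[0, 0, -0.0005, 0], [0, 0, -0.001, 0], [0, 0, -0.0015, 0], [0, 0, -0.0015, 0]]])

```text
t: 11.9
ee_pos: [480.5, -144.4, 230.0]
orientation: [2.221, 0.001, -2.221]
ft_force: [-1.6, 0.3, 4.5]
width: 53.9
```

Request:
apply_moves(commands=[[[0, 0, -0.0005, 0], [0, 0, -0.001, 0], [0, 0, -0.001, 0]]])

```text
t: 12.28
ee_pos: [480.6, -144.4, 229.9]
orientation: [2.221, 0.001, -2.221]
ft_force: [-5.7, 1.6, 17.1]
width: 53.9
```

Request:
apply_moves(commands=[[[0, 0, 0.001, 0], [0, 0, 0.001, 0]]])

```text
t: 12.52
ee_pos: [480.6, -144.4, 230.0]
orientation: [2.221, 0.001, -2.221]
ft_force: [-2.0, -0.1, 7.7]
width: 53.8
```

Request:
apply_moves(commands=[[[0, 0, 0, 0], [0, 0, 0, 0], [0, 0, 0, 0], [0, 0, 0, 0], [0, 0, 0, 0]]], gripper=0.068)

```text
t: 13.15
ee_pos: [480.6, -144.4, 229.6]
orientation: [2.221, 0.001, -2.221]
ft_force: [-0.3, -1.0, 0.1]
width: 68.0
```

```bash
python3 - <<'E'
from h import *
W=cam("wrist"); save(W[0],"pics/w6.png")
o=readout.get_obs(); print(o["ee_pos"],o["ft_force"],o["width"])
E
```

```text
[ 480.54820028 -144.35287142  229.6273596 ] [ 0.01830389  0.24067645 -0.19380916] 68.05061894054285
```

View pics/w6.png

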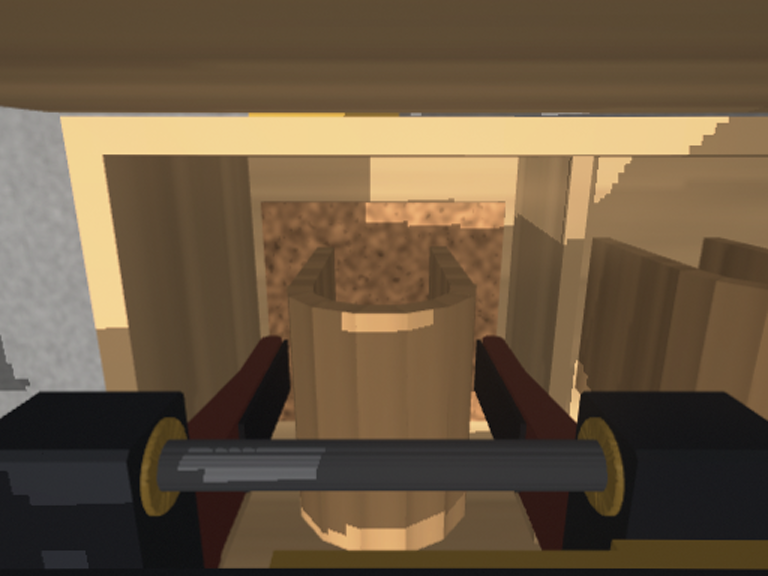

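It's released with both fingers clear. I'm raising straight up.

Request:
apply_moves(commands=[[[0, 0, 0.01, 0], [0, 0, 0.03, 0], [0, 0, 0.06, 0], [0, 0, 0.095, 0], [0, 0, 0.135, 0], [0, 0, 0.18, 0], [0, 0, 0.23, 0], [0, 0, 0.265, 0]]])

```text
t: 14.2
ee_pos: [480.2, -144.2, 497.8]
orientation: [2.224, -0.0, -2.217]
ft_force: [1.5, -0.7, -0.3]
width: 67.9
```

```bash
python3 - <<'E'
from h import *
W=cam("wrist"); save(W[0],"pics/w7.png")
o=readout.get_obs(); print(o["ee_pos"],o["ft_force"],o["width"])
for n in ["wrist","scene"]:
  for l in ["holder","pad","packed","lid_hinge","lid_edge"]: print(n,l,[(np.round(q["position"],1).tolist(),round(q["conf"],2)) for q in models.place_of(n,l)][:4])
E
```

```text
[ 481.11342245 -144.51806303  501.92206556] [1.90281226 0.2581862  3.59848854] 67.89462793919051
wrist holder [([481.3, -145.7, 11.3], 0.92), ([648.2, -123.2, -4.6], 0.87)]
wrist pad []
wrist packed [([483.5, -261.4, 4.5], 0.58), ([564.7, -206.2, 266.0], 0.33)]
wrist lid_hinge []
wrist lid_edge [([564.9, -202.4, 261.4], 0.95)]
scene holder [([627.1, 407.2, -0.5], 0.65), ([226.5, 260.3, -1.6], 0.57)]
scene pad []
scene packed []
scene lid_hinge [([561.4, -203.6, 115.5], 0.85)]
scene lid_edge [([569.1, -204.9, 264.7], 0.81), ([662.7, -348.6, -0.8], 0.26)]
```

View pics/w7.png

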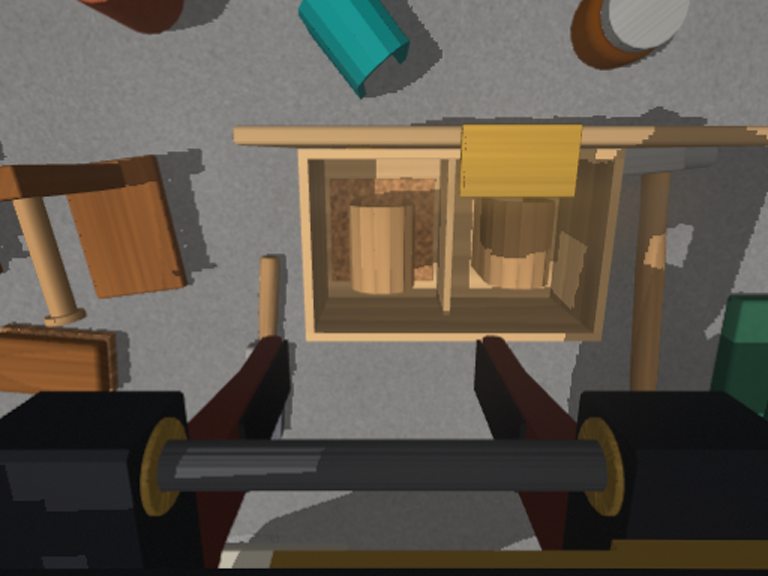

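The holder stands upright on the pad at (380,248), with the packed one untouched at (515,240). I'm closing the fingers and moving behind the open lid, above its edge first.

Request:
apply_moves(commands=[[[0.02, -0.01, 0, 0], [0.045, -0.02, 0, 0], [0.07, -0.03, 0, 0], [0.1, -0.045, 0, 0], [0.125, -0.055, 0, 0], [0.131, -0.059, 0, 0], [0.131, -0.059, 0, 0], [0.131, -0.059, 0, 0]]], gripper=0.0)

```text
t: 15.75
ee_pos: [610.8, -203.0, 494.6]
orientation: [2.22, 0.001, -2.222]
ft_force: [-0.6, 0.9, -0.6]
width: 0.3
```

```bash
python3 - <<'E'
from h import *
W=cam("scene"); save(W[0],"pics/s8.png",3,(90,60,340,260))
o=readout.get_obs(); print(o["ee_pos"],o["ft_force"],o["width"])
E
```

```text
[ 610.84555027 -203.03289719  494.8040428 ] [ 0.60233893 -0.13463134 -0.55834292] 0.9124301813467107
```

View pics/s8.png

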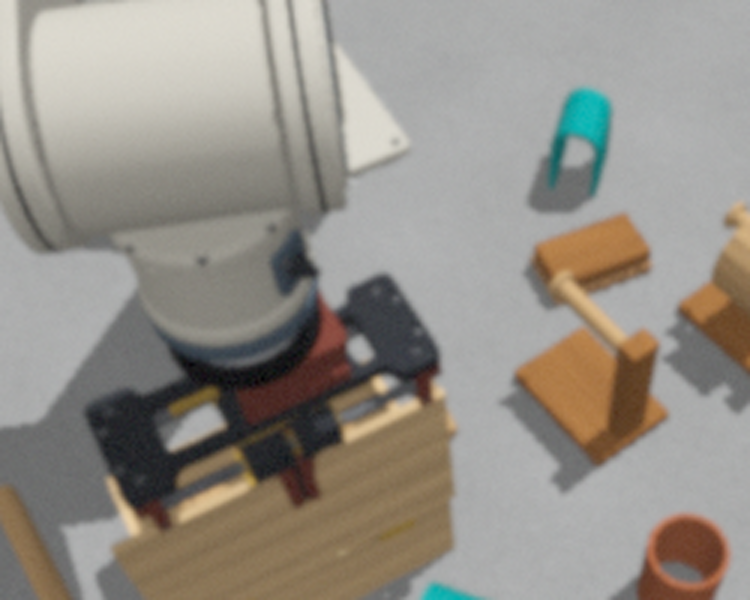

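Request:
apply_moves(commands=[[[0, 0, -0.02, 0], [0, 0, -0.045, 0], [0, 0, -0.065, 0], [0, 0, -0.0755, 0], [0, 0, -0.0755, 0]]])

```text
t: 16.42
ee_pos: [611.3, -203.2, 418.9]
orientation: [2.22, 0.001, -2.222]
ft_force: [-0.1, -0.4, 0.6]
width: 0.5
```

Request:
apply_moves(commands=[[[-0.01, 0, 0, 0], [-0.02, 0, 0, 0], [-0.029, 0, 0, 0], [-0.04, 0, 0, 0], [-0.052, 0, 0, 0], [-0.065, 0, -0.002, 0], [-0.077, 0, -0.005, 0], [-0.077, 0, -0.005, 0]]])

```text
t: 17.42
ee_pos: [533.4, -203.4, 413.8]
orientation: [-2.219, -0.001, 2.224]
ft_force: [0.4, -0.8, 0.8]
width: 0.1
```

```bash
python3 - <<'E'
from h import *
W=cam("scene"); save(W[0],"pics/s9.png",3,(90,60,340,260))
o=readout.get_obs(); print(o["ee_pos"],o["ft_force"],o["width"])
print(models.place_of("scene","lid_edge"),models.place_of("top","lid_edge"))
E
```

```text
[ 533.92790856 -203.40557697  413.92413475] [ 0.59479056  0.22154588 -0.02643308] 0.5561255102363262
[{'position': [514.5, -204.3, 254.6], 'conf': 0.82}] []
```

View pics/s9.png

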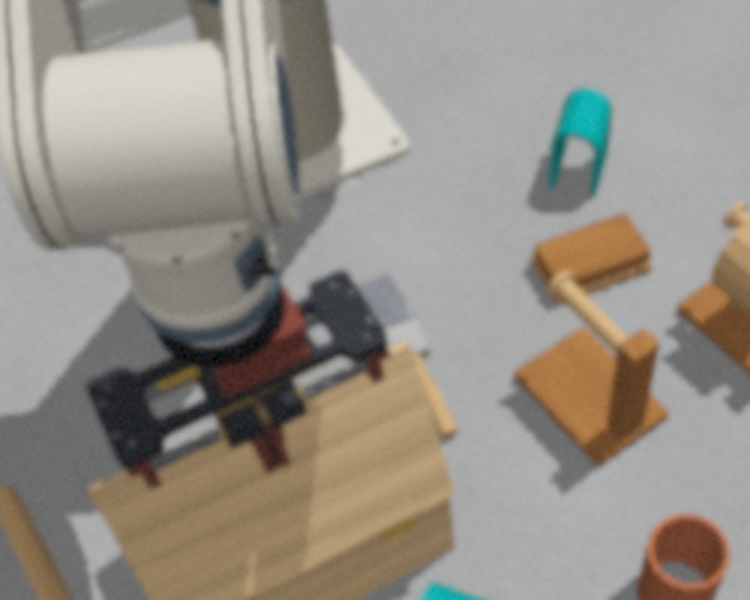

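The lid is following (about 1.2 rad). I'm continuing along the arc.

Request:
apply_moves(commands=[[[-0.012, 0, -0.0045, 0], [-0.023, 0, -0.01, 0], [-0.0335, 0, -0.0165, 0], [-0.0435, 0, -0.024, 0], [-0.0525, 0, -0.033, 0], [-0.061, 0, -0.042, 0], [-0.068, 0, -0.0525, 0], [-0.074, 0, -0.0635, 0]]])

```text
t: 18.58
ee_pos: [459.9, -203.3, 349.8]
orientation: [2.22, 0.001, -2.222]
ft_force: [0.2, -0.3, 1.0]
width: 0.5
```

Request:
apply_moves(commands=[[[-0.005, 0, -0.0115, 0], [-0.009, 0, -0.0235, 0], [-0.0105, 0, -0.03, 0], [-0.0115, 0, -0.036, 0], [-0.0125, 0, -0.0415, 0], [-0.0125, 0, -0.044, 0], [-0.0125, 0, -0.046, 0], [-0.0125, 0, -0.046, 0]]])

```text
t: 19.58
ee_pos: [448.1, -203.4, 304.6]
orientation: [2.221, 0.001, -2.221]
ft_force: [0.0, -0.9, 0.1]
width: 0.6
```

```bash
python3 - <<'E'
from h import *
W=cam("scene"); save(W[0],"pics/s10.png",3,(90,60,340,260))
o=readout.get_obs(); print(o["ee_pos"],o["ft_force"],o["width"])
print(models.place_of("scene","lid_edge"),models.place_of("top","lid_edge"))
E
```

```text
[ 448.19795344 -203.40393062  304.75710455] [-0.26568463  0.24235825  0.40124565] 0.3326490143195741
[{'position': [409.5, -202.6, 121.6], 'conf': 0.95}, {'position': [497.8, 294.8, 50.1], 'conf': 0.4}, {'position': [565.5, -205.1, 111.1], 'conf': 0.34}] []
```

View pics/s10.png

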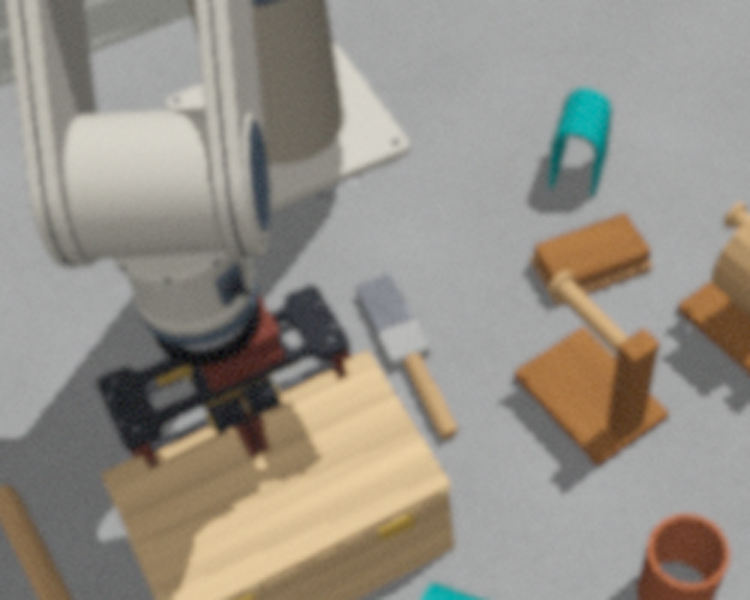

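It's nearly closed. I'll press the last few millimetres while watching the force.

Request:
apply_moves(commands=[[[0, 0, -0.0007, 0], [0, 0, -0.0015, 0], [0, 0, -0.0022, 0], [0, 0, -0.0022, 0]]])

```text
t: 20.23
ee_pos: [448.2, -203.4, 303.3]
orientation: [2.221, 0.001, -2.221]
ft_force: [-2.7, 2.8, 10.4]
width: 0.4
```

Request:
apply_moves(commands=[[[0, 0, -0.0005, 0], [0, 0, -0.001, 0], [0, 0, -0.001, 0]]])

```text
t: 20.6
ee_pos: [448.2, -203.4, 303.1]
orientation: [2.222, 0.001, -2.22]
ft_force: [-5.5, 2.4, 20.8]
width: 0.4
```

The force rises steeply at tip height ≈121 mm, where the closed top face should be (120.5), so the lid is on the rim. I'm retreating up and checking.

Request:
apply_moves(commands=[[[0, 0, 0.01, 0], [0, 0, 0.03, 0], [0, 0, 0.06, 0], [0, 0, 0.1, 0], [-0.02, 0, 0.14, 0], [-0.04, 0, 0.18, 0], [-0.05, 0, 0.2, 0], [-0.05, 0, 0.2, 0]]])

```text
t: 21.6
ee_pos: [397.8, -203.4, 503.0]
orientation: [2.224, -0.002, -2.217]
ft_force: [0.2, -0.4, -0.0]
width: 0.6
```

```bash
python3 - <<'E'
from h import *
W=cam("scene"); save(W[0],"pics/s11.png"); T=cam("wrist"); save(T[0],"pics/w11.png")
o=readout.get_obs(); print(o["ee_pos"],o["ft_force"])
for n in ["scene","wrist","top"]: print([(np.round(q["position"],1),q["conf"]) for q in models.place_of(n,"lid_edge")[:2]],[(np.round(q["position"],1),q["conf"]) for q in models.place_of(n,"hoop")[:2]])
# lid-edge projection for theta hypotheses in scene
for th in (0,0.05,0.1):
    P=[[562-152*np.cos(th)+8*np.sin(th),y,112.5+152*np.sin(th)+8*np.cos(th)] for y in(-82,-203.5,-325)]
    print(th,proj(W,P).round(1).tolist())
E
```

```text
[ 398.02578663 -203.28025047  500.85610469] [ 0.07826132  0.96702631 -0.80177302]
[(array([ 410.3, -207.3,  124.3]), 0.61)] [(array([495.1, 293.5,  47.9]), 0.8), (array([ 7.200e+02,  2.109e+02, -6.000e-01]), 0.2)]
[(array([ 407.6, -203.4,  120.2]), 0.68)] [(array([ 408.8, -203.6,  121.6]), 0.69)]
[] [(array([495.4, 293.8,  52.1]), 0.66)]
0 [[212.0, 176.7], [168.8, 196.6], [123.2, 217.8]]
0.05 [[211.8, 175.2], [168.3, 195.2], [122.3, 216.5]]
0.1 [[211.7, 173.8], [167.8, 193.9], [121.5, 215.3]]
```

View pics/s11.png

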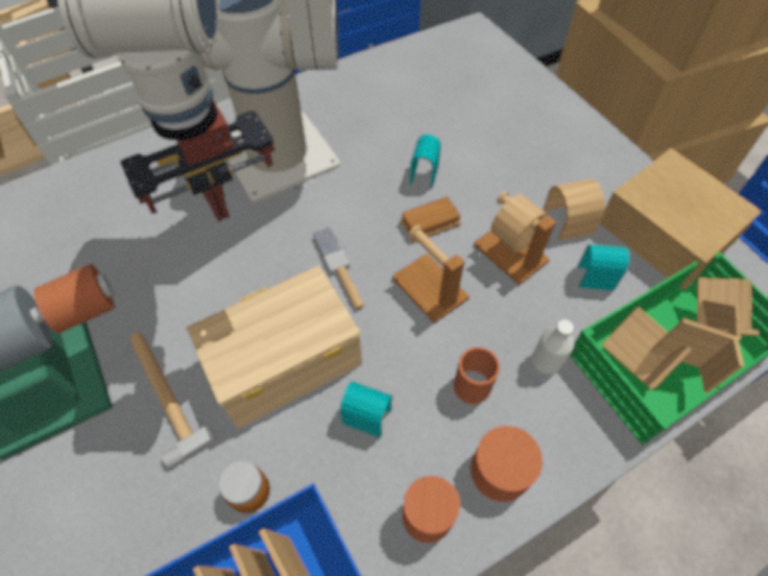

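View pics/w11.png

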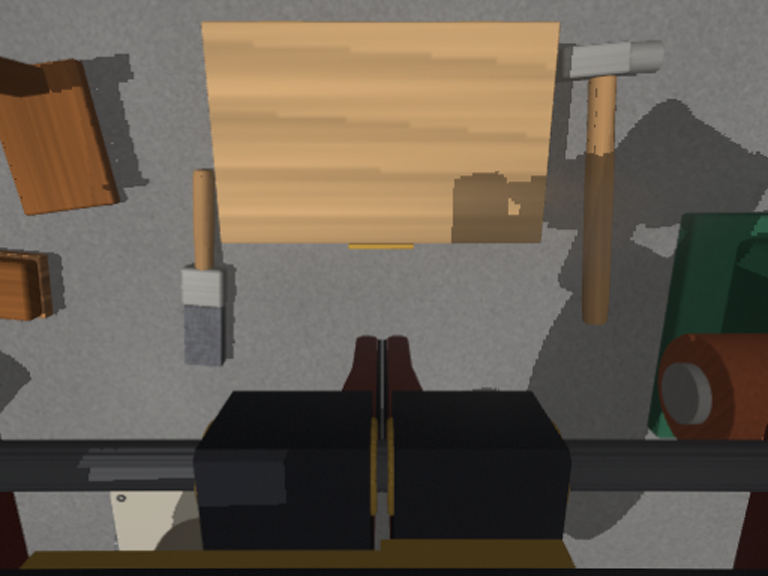

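The lid's free-edge corners at scene px (213,179) and (125,218) match the closed prediction of (212,177) and (123,218). The bystanders look unmoved and the arm is clear, so I'm handing in.

Request:
apply_moves(commands=[[[0, 0, 0, 0], [0, 0, 0, 0], [0, 0, 0, 0], [0, 0, 0, 0]]])

```text
t: 22.5
ee_pos: [398.0, -203.4, 501.5]
orientation: [2.221, 0.001, -2.221]
ft_force: [-0.2, -0.0, -0.1]
width: 0.3
```

```bash
python3 -c "
from h import *
print(workorder.close_job()); o=readout.get_obs(); print(o['t'],o['ee_pos'],o['ft_force'])"
```

```text
the job is handed in; nothing more can be done
None
the job is handed in; nothing more can be done
```

I moved the holder from its peg to the cork pad in the empty (+y) half of the box, closed the lid, and handed the job in at about 22.5 s of the 64 s allowed. Handing in returns no verdict, so the points below are my own last checks.

- **Holder:** It was gripped across its legs, lifted off the peg and set down with a light touch of up to 17 N. After release it stood upright on the pad, within about 5 mm of its centre. I could not see it again once the lid was shut.
- **Lid:** I pushed it from behind along its arc until it seated, where the force rose to 21 N at the height expected for a closed lid. The edge positions in the scene and wrist pictures fit a closed lid to within 2–3 pixels and about 4 mm. One network reading of the edge was 124 mm high against 120.5 mm expected, within its error.
- **Other things:** The hoop's measured position had not changed. The packed holder had not moved when last seen, before the lid closed. The bystanders looked unmoved by eye in the last scene and wrist pictures; I did not re-measure each one. The arm was clear of everything.
- **Failed check:** The top camera gave no reading of the lid edge at the end.

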